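Clear the air grille: push the sample box through the gap

ROBOT

A 6-joint arm with a two-finger parallel gripper is mounted at the origin on the work surface. World frame = base frame: x ahead of the robot, y to its left, z up, the work surface at z = 0. Lengths are in m, angles in rad, forces in N, time in s.
With the tool pointing down it reaches from about 0.375 to 0.975 m from the base axis. Payload 3.8 kg.
Tool frame: the origin (TCP) lies between the finger pads; the fingertips stand 11 mm ahead of it and the grasp point (between the pads) lies 8 mm behind it; z points along the fingers, x is the direction in which the jaws open and shut, and the axes are right-handed (so a half turn about z gives the same grasp; the last joint's range is limited). The gripper opens to 85 mm and grips with 20 to 120 N. Pads are 22 mm wide; open, the fingers measure 114 mm over their backs; the gripper's body (76 mm by 85 mm) begins 54 mm behind the grasp point. The pads swing forward as they close: fully open they stand 13 mm farther back than shut.
Start: joints at [1.127, 0.264, 1.604, -0, 1.274, -0.037], TCP at [0.267, 0.62, 0.242] pointing down, gripper open.
Joint ranges: [-2.63, 2.63], [-0.94, 2.18], [0.31, 2.57], [-1.31, 4.45], [0, 2.66], [-2.55, 2.55]. Speed limits (rad/s): [2.57, 2.57, 3.14, 3.14, 3.14, 3.14].

INTERFACE

Orientations are given as [roll, pitch, yaw] about the fixed x, y, z axes, in that order (R = Rz(yaw) Ry(pitch) Rx(roll)).
In Python, from station import arm gives the robot as it stands.
- The arm moves only by the tool jog_arm, never from a script. Its argument "targets" is a list of rows, each a list of 7 numbers: the shift along the world's x, y, z in m, then the turn, a rotation vector about the world's x, y, z in rad, then the finger opening in m, from 0 to 0.0854. A call has 1 to 10 rows; each row shifts and turns the pose as measured when the row begins; what a row does not reach is not made up. A row lasts 1/10 s, in which the tool goes at most 50 mm and 8.59 degrees, less where a joint would pass 70% of its speed; a pose out of reach is approached as far as the arm can. A call is refused whole if a number of a shift passes 0.05 or a number of a turn 0.15, either way. A call with a gripper value outside its range is refused whole. The fingers move at their own pace and stop on an object; "squeeze" is the grip in N (left out, the last holds). Time passes only in rows, so rows that do not move let the fingers close. It gives the time, the measured TCP pose, the force and the opening at its end, in the units of the state.
- arm.read_state(): the state, without advancing time (a new reading comes with each control period).
- arm.capture(name): name is "scene" or "top" or "wrist"; returns the picture (400x640x3 uint8, red, green, blue); there is no depth.
- arm.camera_model(name): a dict with "fx", "fy", "cx", "cy" (pixels), "position" and "rotation" of the camera in the world; the wrist camera has in their place "T_tool_cam" (4x4, takes a point from camera to tool coordinates, whose origin is the TCP and whose axes are the tool frame's). Camera axes: x right, y down, z forward; pixel columns grow to the right and rows downward; lengths in m; the calibration is good to about 2 mm. A picture is of the moment at which its call begins: read the wrist's pose just before it. camera_model takes no time and is no camera call.
- arm.sign_off(): hands the job in, once; it reports no verdict.
Trained networks look in the newest picture that a camera, given by its name, has taken for a name from the list of things; names that differ only in an ending like _2 or _b are one class to them, and where a whole thing is asked for, a point or a joint stands for the part that bears it (a point fixed in the world has none). Each returns a list of dicts, best first, with "p" (0 to 1); they miss things now and then, are a little off and sometimes report something else, mostly with a low value. They report only what shows in the picture. A call takes as long as a camera call. They do not tell look-alikes from the thing itself.
- arm.search_frame(query, camera): "point" ([x, y, z] in m, in world coordinates, good to about 4 mm: the middle of the surface that is visible of it).
- arm.silhouettes(query, camera): "mask" (400x640 bool, what is visible of it).
The state is a dict: "clock": time; "q": joint angles; "dq": joint speeds; "joint_efforts": joint torques, N m; "position": TCP position; "tcp_rot": TCP orientation; "force": force on the tool from outside, world axes, zero at the start; "ft_torque": the same for the moment, N m; "finger_gap": finger opening in m.
Only numpy, scipy, OpenCV 4.12 (cv2) and the standard library are available. Lean on these libraries where they do the work, as an engineer would, in place of code of your own. Each camera call takes 0.05 s, during which the arm holds its last target. There are 200 camera calls.

TASK

The closed sample box has been left on the slotted front air grille of the safety cabinet. Push it along the deck with the fingers, never lifting or tipping it, through the narrow gap between the tube rack and the metal cold block, until the whole box is past both of them and stands clear on the solid deck behind, short of the rear skirt. Go gently: do not knock or press hard on the rack or the block, and leave the bottle, the well plate and the timer where they are.

Things in the scene. Friction and masses are not known exactly. Their poses are not given: they have to be found in the camera images.
- box_center (a point): centre, half-way up (26 mm over the deck), of the frosted-white sample box: 76 x 76 mm, 52 mm high (75 mm square below 33 mm), upright edges rounded 3 mm; loose, 0.17 to 0.35 kg. Its sides lie along its x and y, within 0.5 rad of the world axes at the start. It starts on the grille: dark slots flush with the deck at world y 0.09 to 0.285, which do not hinder sliding
- box_edge1 (a point): upright edge 1 of the sample box, half-way up, at + x, + y of the box's own axes, 38 mm each way from its centre (corner of the square, before rounding)
- box_edge2 (a point): upright edge 2 of the sample box, half-way up, at - x, + y of the box's own axes, 38 mm each way from its centre (corner of the square, before rounding)
- box_edge3 (a point): upright edge 3 of the sample box, half-way up, at - x, - y of the box's own axes, 38 mm each way from its centre (corner of the square, before rounding)
- box_edge4 (a point): upright edge 4 of the sample box, half-way up, at + x, - y of the box's own axes, 38 mm each way from its centre (corner of the square, before rounding)
- tube_rack: fixed clear acrylic rack with steel corner posts and 18 open white tubes: 116 mm along its x, 60 mm along its y, 58 mm high; origin: centre of its underside. Rack and cold block stand in line along their x (same yaw, within 0.25 rad of the world's), 83 to 86 mm apart end to end; either may be nearer the robot. The grille is on their +y side; the box goes through towards their -y
- cold_block: fixed aluminium cooling block with rows of drilled wells, on a black foot: same footprint and axes as the rack, 116 mm along its x, 60 mm along its y, 48 mm high (51 mm with tube caps); origin: centre of its underside. Its and the rack's faces away from the grille are at -30 mm in their y
- bottle_center (a point): bystander: centre of a small amber bottle, 44 mm in diameter, 85 mm high, standing on the deck behind the pair
- plate_center (a point): bystander: centre of a lidded well plate, 127 x 85 mm, 18 mm high, lying on the deck behind the pair
- timer_center (a point): bystander: centre of a white bench timer, 62 x 62 mm, 18 mm high, lying on the deck behind the pair
Things that resemble listed ones, but are neither listed nor needed, are in the scene too. Leave any blue look-alike of the tube_rack alone.

How it is judged:
By the outcome, as a careful person would: the job done as asked, in the order asked, and still so for the second after the job is handed in, with the robot touching nothing.
It also fails if it takes over 72 s, if anything falls off the work surface, if the arm or the gripper's body presses on something with over 40 N, if the wrist force passes 120 N, or if a joint passes its speed limit or range.

## Working session

There is one attempt and no reset: what is moved stays moved. The work goes in short steps, Python scripts to look and compute and a tool call to move; the robot and the scene stay as the last step left them, time stands still between calls to the robot, and variables do not carry over. Pictures are saved under pics/ and viewed, about 8 in all and at most 12, crops included, and the job is handed in when it is done.

Besides the shell and the picture viewer there is one more tool, called after ">>>" as name([rows], argument=value, ...), one row to a line, values as JSON. jog_arm: Moves the arm, as the interface text tells. Its arguments: {"type":"object","properties":{"targets":{"type":"array","items":{"type":"array","items":{"type":"number"}}},"squeeze":{"type":"number"}},"required":["targets"]}

```bash
mkdir -p pics; ls
python3 - <<'E'
from station import arm
import cv2,numpy as np
s=arm.read_state();print(s['clock'],s['position'],s['tcp_rot'],s['finger_gap'])
for c in ['scene','top']:
    im=arm.capture(c);cv2.imwrite(f'pics/{c}0.png',im[:,:,::-1])
    m=arm.camera_model(c);print(c,m['fx'],m['cx'],m['cy'],np.round(m['position'],3),np.round(m['rotation'],3).tolist())
    for n in ['box_center','box_edge1','box_edge2','box_edge3','box_edge4','tube_rack','cold_block','bottle_center','plate_center','timer_center']:
        print(n,[(np.round(d['point'],3).tolist(),round(d['p'],2)) for d in arm.search_frame(n,c)])
E
```

```text
pics
0.0 [0.26679381 0.61924841 0.24093076] [-3.14155814e+00  2.29628010e-03  1.16398724e+00] 0.08567715214907372
scene 506.9336323014169 325.98896116232856 197.91934713186018 [ 1.231 -0.527  0.948] [-2.376, 0.018, 0.993]
box_center [([0.479, 0.174, 0.051], 0.93)]
box_edge1 [([0.48, 0.175, 0.052], 0.58)]
box_edge2 [([0.48, 0.175, 0.052], 0.58)]
box_edge3 [([0.48, 0.175, 0.052], 0.58)]
box_edge4 [([0.48, 0.175, 0.052], 0.58)]
tube_rack [([0.357, 0.068, 0.053], 0.89), ([0.382, -0.207, 0.046], 0.85), ([0.462, -0.082, 0.052], 0.73)]
cold_block [([0.655, -0.094, 0.048], 0.97)]
bottle_center [([0.674, -0.292, 0.068], 0.62)]
plate_center [([0.417, -0.344, 0.016], 0.78)]
timer_center [([0.551, -0.38, 0.018], 0.61)]
top 484.25451515714815 320.8466899969366 191.24321998508657 [ 0.29  -0.07   1.134] [-2.924, 0.002, -1.514]
box_center [([0.467, 0.19, 0.053], 0.65)]
box_edge1 [([0.465, 0.193, 0.05], 0.77)]
box_edge2 [([0.465, 0.193, 0.05], 0.77)]
box_edge3 [([0.465, 0.193, 0.05], 0.77)]
box_edge4 [([0.465, 0.193, 0.05], 0.77)]
tube_rack [([0.331, 0.08, 0.052], 0.96), ([0.361, -0.196, 0.052], 0.94), ([0.438, -0.064, 0.054], 0.69), ([0.4, -0.336, 0.014], 0.55)]
cold_block [([0.637, -0.083, 0.05], 0.71), ([0.466, 0.192, 0.053], 0.53)]
bottle_center [([0.657, -0.287, 0.056], 0.73)]
plate_center [([0.399, -0.336, 0.015], 0.96)]
timer_center [([0.537, -0.372, 0.017], 0.85), ([0.466, 0.194, 0.052], 0.38)]
```

View pics/top0.png

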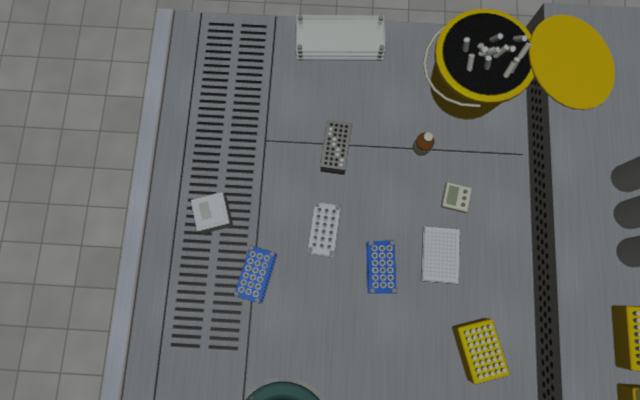

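View pics/scene0.png

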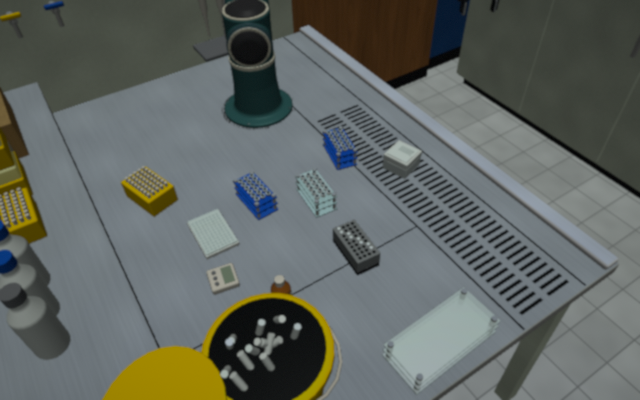

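The top picture shows the box at px (210,212) on the grille, yawed a little. The clear rack is at (324,229) and the cold block at (336,147), with blue look-alikes at (256,274) and (382,267). The scene view agrees, with the box at (402,156), but the two cameras' positions disagree by about 20 mm. I'll go over the area with the wrist camera to settle that.

>>> jog_arm([
  [0.023,-0.045,0.015,0,0,-0.116,0.085],
  [0.023,-0.045,0.015,0,0,-0.116,0.085],
  [0.023,-0.045,0.015,0,0,-0.116,0.085],
  [0.023,-0.045,0.015,0,0,-0.116,0.085],
  [0.023,-0.045,0.015,0,0,-0.116,0.085],
  [0.023,-0.045,0.015,0,0,-0.116,0.085],
  [0.023,-0.045,0.015,0,0,-0.116,0.085],
  [0.023,-0.045,0.015,0,0,-0.116,0.085],
  [0.023,-0.045,0.015,0,0,-0.116,0.085],
  [0.023,-0.045,0.015,0,0,-0.116,0.085],
])

```text
clock: 2.1
position: [0.4816, 0.1895, 0.3834]
tcp_rot: [-3.14, 0.0, -0.031]
force: [1.5, 0.9, -0.2]
finger_gap: 0.0854
```

```bash
cat > h.py <<'E'
from station import arm
import cv2,numpy as np
from scipy.spatial.transform import Rotation as R
def model(c,s=None):
    m=arm.camera_model(c);K=np.array([[m['fx'],0,m['cx']],[0,m['fy'],m['cy']],[0,0,1]])
    if c=='wrist':
        s=s or arm.read_state();T=np.eye(4);T[:3,:3]=R.from_euler('xyz',s['tcp_rot']).as_matrix();T[:3,3]=s['position'];T=T@np.array(m['T_tool_cam'])
        return K,T[:3,:3],T[:3,3]
    r=np.array(m['rotation']);Rm=r if r.shape==(3,3) else R.from_euler('xyz',r).as_matrix()
    return K,Rm,np.array(m['position'])
def proj(M,P):
    K,Rm,t=M;c=(np.atleast_2d(P)-t)@Rm;u=c@K.T;return u[:,:2]/u[:,2:]
def ray(M,uv,z):
    K,Rm,t=M;uv=np.atleast_2d(uv);d=np.c_[uv,np.ones(len(uv))]@np.linalg.inv(K).T@Rm.T
    return t+d*((z-t[2])/d[:,2])[:,None]
def corners(mask):
    c=max(cv2.findContours(mask.astype(np.uint8),0,2)[0],key=cv2.contourArea);return c
E
python3 - <<'E'
from h import *
s=arm.read_state();print(s['clock'],s['position'],s['tcp_rot'],np.round(s['q'],2))
im=arm.capture('wrist');cv2.imwrite('pics/w1.png',im[:,:,::-1])
M=model('wrist',s);print(np.round(M[1],2).tolist(),M[2],M[0][0])
for n in ['box_center','tube_rack','cold_block']:
    print(n,[(np.round(d['point'],3).tolist(),round(d['p'],2)) for d in arm.search_frame(n,'wrist')])
E
```

```text
2.1 [0.48164406 0.18946877 0.38341652] [-3.13955500e+00  4.99105708e-04 -3.11052106e-02] [ 0.33 -0.09  1.74  0.    1.5   0.36]
[[1.0, -0.03, -0.01], [-0.03, -0.96, -0.29], [-0.0, 0.29, -0.96]] [0.48278537 0.26333999 0.51473563] [306.21569557   0.         319.33628206]
box_center [([0.47, 0.196, 0.054], 0.58)]
tube_rack [([0.348, -0.175, 0.021], 0.79), ([0.444, -0.053, 0.047], 0.73)]
cold_block [([0.614, -0.069, 0.047], 0.88)]
```

View pics/w1.png

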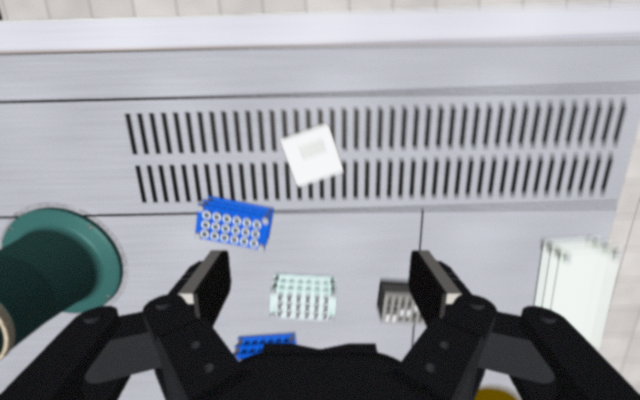

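The wrist view shows the box at px (312,155), the rack at (303,297) and the block partly hidden behind a finger at (400,302). I'll back up in +y so all three are in view.

>>> jog_arm([
  [0.015,0.03,-0.01,0,0,0.01,0.085],
  [0.015,0.03,-0.01,0,0,0.01,0.085],
  [0.015,0.03,-0.01,0,0,0.01,0.085],
  [0.0,0.0,0,0,0,0,0.085],
  [0.0,0.0,0,0,0,0,0.085],
])

```text
clock: 2.8
position: [0.5227, 0.2892, 0.349]
tcp_rot: [-3.139, 0.005, 0.014]
force: [0.3, 0.0, -0.1]
finger_gap: 0.0849
```

```bash
cat >> h.py <<'E'
from scipy.optimize import minimize
def cub(p,L,W,H):
    x,y,a=p;c,s=np.cos(a),np.sin(a)
    return np.array([[x+c*i*L/2-s*j*W/2,y+s*i*L/2+c*j*W/2,z] for i in(-1,1) for j in(-1,1) for z in(0,H)])
def fit(M,mask,p0,L,W,H,S=4):
    # silhouette area is compared at S-fold size around the mask
    ys,xs=np.where(mask);x0,y0=xs.min()-15,ys.min()-15;w,h=xs.max()-x0+15,ys.max()-y0+15
    mk=np.zeros((h,w),np.uint8);sub=mask[max(y0,0):y0+h,max(x0,0):x0+w];oy,ox=max(-y0,0),max(-x0,0);mk[oy:oy+sub.shape[0],ox:ox+sub.shape[1]]=sub
    big=cv2.resize(mk,None,fx=S,fy=S,interpolation=cv2.INTER_NEAREST)
    def cost(p):
        q=(proj(M,cub(p,L,W,H))-[x0,y0]+.5)*S
        r=np.zeros_like(big);cv2.fillConvexPoly(r,cv2.convexHull(np.round(q*16).astype(np.int32)),1,shift=4)
        return (r!=big).sum()/big.sum()
    b=None
    for a in (-.4,-.15,.1,.35):
        q=[p0[0],p0[1],a];o=minimize(cost,q,method='Nelder-Mead',options=dict(initial_simplex=np.array([q]+[np.add(q,d) for d in ([.015,0,0],[0,.015,0],[0,0,.15])]),xatol=1e-4,fatol=1e-4))
        if b is None or o.fun<b.fun:b=o
    return b.x,b.fun
E
cat > meas.py <<'E'
from h import *
import sys
D=dict(box_center=(.076,.076,.052),tube_rack=(.116,.06,.058),cold_block=(.116,.06,.05))
G=dict(box_center=(.47,.19),tube_rack=(.445,-.07),cold_block=(.64,-.085))
if len(sys.argv)>3: G['box_center']=(float(sys.argv[3]),float(sys.argv[4]))
for c in sys.argv[1].split(','):
    s=arm.read_state();im=arm.capture(c);cv2.imwrite(f'pics/{c}_{s["clock"]:.1f}.png',im[:,:,::-1]);M=model(c,s)
    for n in sys.argv[2].split(','):
        for d in arm.silhouettes(n,c):
            uv=np.argwhere(d['mask']).mean(0)[::-1];q=ray(M,uv,.03)[0]
            if np.hypot(*(q[:2]-G[n]))<.06:
                print(c,n,round(d['p'],2),d['mask'].sum(),*fit(M,d['mask'],q,*D[n]));break
E
python3 meas.py wrist,top,scene box_center,tube_rack,cold_block
python3 -c "
from station import arm
s=arm.read_state();print(s['clock'],s['position'],s['tcp_rot'])"
```

```text
wrist box_center 0.72 2722 [0.4682114  0.19511514 0.26243004] 0.10674595885378398
wrist tube_rack 0.79 1164 [ 0.33798103  0.12576337 -0.46944444] 1.0
wrist cold_block 0.88 661 [ 0.63615158  0.09919113 -1.42222222] 1.0
top box_center 0.63 1297 [0.46799731 0.19597702 0.31790605] 0.05642829606784888
top tube_rack 0.88 1415 [ 0.44366925 -0.06592102 -0.09211799] 0.0497791519434629
top cold_block 0.76 1320 [ 0.64314918 -0.0822758  -0.07505265] 0.044933712121212124
scene box_center 0.64 932 [0.4678231  0.19544692 0.46564749] 0.13888143776824036
scene tube_rack 0.76 1303 [ 0.44529894 -0.0699923  -0.12352977] 0.08643514965464313
scene cold_block 0.87 1585 [ 0.64362082 -0.0853099  -0.10284356] 0.06873028391167192
3.4 [0.5241237  0.2872128  0.35047103] [-3.13755231e+00  2.71999490e-03  9.37637589e-03]
```

```bash
ls pics
python3 - <<'E'
from h import *
import glob
s=arm.read_state()
f=[g for g in glob.glob('pics/wrist_*')][0];im=cv2.imread(f);M=model('wrist',s)
im=cv2.resize(im,None,fx=2,fy=2,interpolation=cv2.INTER_CUBIC)
for p,d,col in [((.468,.1955,.30),(.076,.076,.052),(0,0,255)),((.4445,-.068,-.083),(.116,.06,.058),(0,200,0)),((.6434,-.084,-.083),(.116,.06,.05),(0,200,0))]:
    u=(proj(M,cub(p,*d))+.5)*2
    for i,j in [(1,3),(3,7),(7,5),(5,1),(0,2),(2,6),(6,4),(4,0)]: cv2.line(im,*[tuple(map(int,u[k])) for k in (i,j)],col,1)
for y in (.09,.285):
    u=(proj(M,[[.2,y,0],[.9,y,0]])+.5)*2;cv2.line(im,*[tuple(map(int,k)) for k in u],(255,0,255),1)
cv2.imwrite('pics/ov1.png',im[80:680,300:1100])
E
```

```text
scene0.png
scene_3.2.png
top0.png
top_3.0.png
w1.png
wrist_2.8.png
```

View pics/ov1.png

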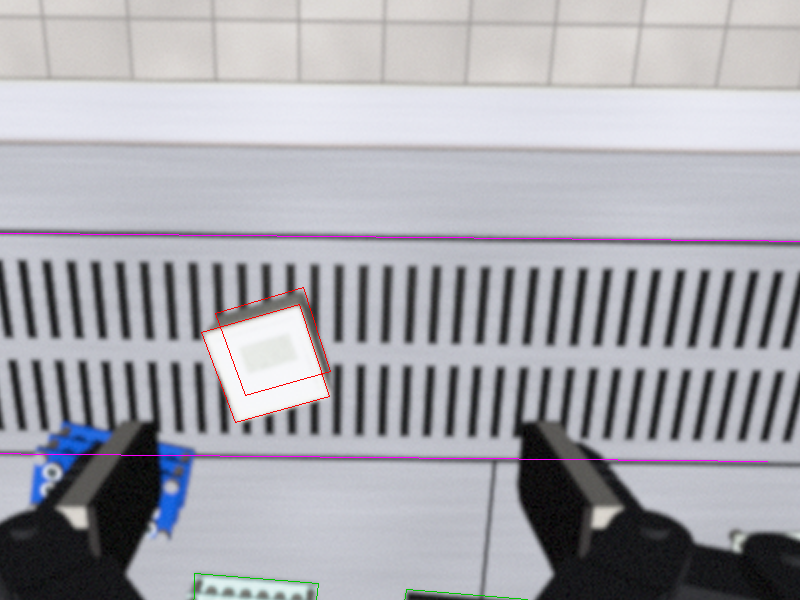

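The overlay fits: the red box outline (0.468, 0.1955, yaw 0.30) lies on the white box, and the magenta grille seams match too. From top and scene, the gap centre is (0.544, -0.076) with yaw -0.083. First I'll push the box's -x face towards +x while turning it into line, then push its +y face through the gap.

>>> jog_arm([
  [-0.015,-0.013,-0.015,0,0,-0.13,0.04],
  [-0.015,-0.013,-0.015,0,0,-0.13,0.04],
  [-0.015,-0.013,-0.02,0,0,-0.13,0.04],
  [-0.015,-0.013,-0.025,0,0,-0.13,0.04],
  [-0.015,-0.013,-0.025,0,0,-0.13,0.04],
  [-0.015,-0.013,-0.025,0,0,-0.13,0.04],
  [-0.015,-0.013,-0.025,0,0,-0.13,0.04],
  [-0.015,-0.013,-0.025,0,0,-0.13,0.04],
  [-0.008,-0.009,-0.025,0,0,-0.13,0.04],
  [0,0,0,0,0,0,0.04],
])

```text
clock: 4.4
position: [0.3917, 0.1693, 0.1465]
tcp_rot: [-3.134, -0.007, -1.21]
force: [-1.0, -0.8, -0.2]
finger_gap: 0.0399
```

>>> jog_arm([
  [0.002,0.002,-0.03,0,0,-0.03,0.04],
  [0.002,0.002,-0.03,0,0,-0.03,0.04],
  [0,0,-0.03,0,0,0,0.04],
  [0,0,-0.02,0,0,0,0.04],
  [0,0,-0.01,0,0,0,0.04],
  [0,0,0,0,0,0,0.04],
])

```text
clock: 5.0
position: [0.4066, 0.178, 0.0322]
tcp_rot: [-3.116, -0.006, -1.256]
force: [-1.1, 0.1, -0.0]
finger_gap: 0.0403
```

Run:
```python
from h import *
s=arm.read_state();im=arm.capture('wrist');M=model('wrist',s);print(s['position'],s['tcp_rot'])
ds=arm.silhouettes('box_center','wrist')
im2=im[:,:,::-1].copy()
for d in ds[:1]:print(d['p'],fit(M,d['mask'],(.468,.1955),.076,.076,.052))
u=proj(M,cub((.468,.1955,.30),.076,.076,.052))
for i,j in [(1,3),(3,7),(7,5),(5,1)]: cv2.line(im2,*[tuple(map(int,u[k])) for k in (i,j)],(0,0,255),1)
cv2.imwrite('pics/w2.png',im2)
```

```text
[0.40655516 0.17798354 0.03222465] [-3.11561618 -0.00564546 -1.25615764]
0.84 (array([0.46655755, 0.19526202, 0.3066037 ]), np.float64(0.06290959795491517))
```

View pics/w2.png

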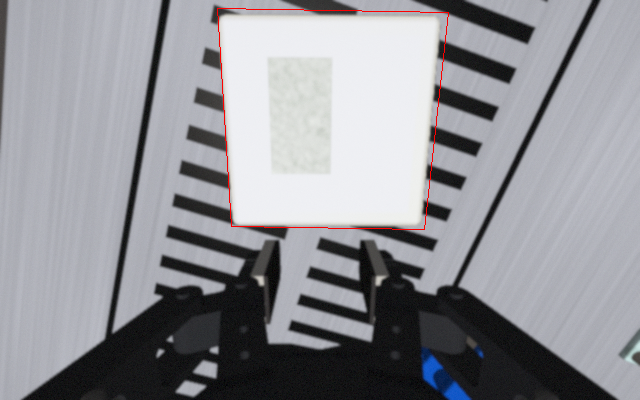

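The view along the tool shows the box at px (220–440, 12–226), with the model outline on it, and the two fingertips at (265,280) and (375,280), square to its -x face. The fit gives (0.467, 0.195, 0.30). Now the first push.

>>> jog_arm([
  [0.006,0.002,-0.006,0,0,-0.02,0.04],
  [0.005,0.0015,-0.003,0,0,-0.02,0.04],
  [0.01,0.002,0,0,0,-0.03,0.04],
  [0.01,0.002,0,0,0,-0.04,0.04],
  [0.01,0.002,0,0,0,-0.04,0.04],
  [0.01,0.001,0,0,0,-0.04,0.04],
])

```text
clock: 5.7
position: [0.4637, 0.1908, 0.0274]
tcp_rot: [-3.109, -0.005, -1.459]
force: [-1.4, -0.4, -0.7]
finger_gap: 0.0403
```

```bash
cat > wb.py <<'E'
from h import *
import sys
s=arm.read_state();im=arm.capture('wrist');M=model('wrist',s);p=s['position'];a=s['tcp_rot'][2]
ds=arm.silhouettes('box_center','wrist');cv2.imwrite('pics/wl.png',im[:,:,::-1])
for d in ds[:1]:
    b,e=fit(M,d['mask'],ray(M,np.argwhere(d['mask']).mean(0)[::-1],.03)[0],.076,.076,.052)
    r=p[:2]-b[:2];c,sn=np.cos(b[2]),np.sin(b[2])
    print('clock',s['clock'],'tcp',np.round(p,4),np.round(s['tcp_rot'],3),'box',np.round(b,4),round(e,3),'tool in box frame',np.round([c*r[0]+sn*r[1],-sn*r[0]+c*r[1]],4))
E
python3 wb.py
```

```text
clock 5.7 tcp [0.4637 0.1908 0.0274] [-3.109 -0.005 -1.459] box [0.5106 0.195  0.1125] 0.065 tool in box frame [-0.047   0.0011]
```

>>> jog_arm([
  [0.01,0.001,0,0,0,-0.035,0.04],
  [0.01,0.001,0,0,0,-0.035,0.04],
  [0.01,0.001,0,0,0,-0.035,0.04],
  [0.01,0.001,0,0,0,-0.035,0.04],
  [0.008,0,0,0,0,-0.03,0.04],
  [0.003,0,0,0,0,-0.015,0.04],
  [0,0,0,0,0,0,0.04],
])

```text
clock: 6.5
position: [0.5153, 0.195, 0.0275]
tcp_rot: [-3.113, -0.005, -1.649]
force: [0.1, -0.1, 0.1]
finger_gap: 0.04
```

```bash
python3 wb.py
```

```text
clock 6.5 tcp [0.5153 0.195  0.0275] [-3.113 -0.005 -1.649] box [ 0.5621  0.1919 -0.0773] 0.059 tool in box frame [-0.0469 -0.0005]
```

>>> jog_arm([
  [-0.012,0.001,0,0,0,0,0.04],
  [-0.015,0.001,0.01,0,0,0,0.04],
  [0,0,0.04,0,0,0,0.04],
  [0,0,0.04,0,0,0.05,0.04],
  [0,0.02,0.02,0,0,0.14,0.04],
  [0,0.02,0.01,0,0,0.14,0.04],
  [0.01,0.02,0,0,0,0.14,0.04],
  [0.01,0.02,0,0,0,0.14,0.04],
  [0.01,0.01,0,0,0,0.14,0.04],
  [0.01,0,0,0,0,0.14,0.04],
])

```text
clock: 7.6
position: [0.5155, 0.2887, 0.1519]
tcp_rot: [-3.114, -0.011, -0.721]
force: [-0.1, 0.7, 0.1]
finger_gap: 0.0397
```

>>> jog_arm([
  [0.01,0,0,0,0,0.14,0.04],
  [0.01,0,0,0,0,0.14,0.04],
  [0.01,0,0,0,0,0.14,0.04],
  [0.01,0,0,0,0,0.14,0.04],
  [0.005,0,0,-0.06,0,0.13,0.04],
  [0,0,0,0,0,0,0.04],
  [0,0,0,0,0,0,0.04],
])

```text
clock: 8.3
position: [0.5554, 0.2884, 0.1507]
tcp_rot: [3.107, -0.013, 0.002]
force: [1.1, -0.0, 1.2]
finger_gap: 0.0401
```

```bash
python3 meas.py top,scene box_center,tube_rack,cold_block .565 .192; python3 wb.py
```

```text
top box_center 0.55 1299 [ 0.56318824  0.19062159 -0.08988347] 0.04782525019245574
top tube_rack 0.57 1415 [ 0.44295957 -0.06521752 -0.07812311] 0.04465547703180212
top cold_block 0.93 1271 [ 0.64477347 -0.082034   -0.08574522] 0.07867820613690008
scene box_center 0.63 1135 [ 0.56291767  0.1887117  -0.10181453] 0.0751101321585903
scene tube_rack 0.8 1234 [ 0.4460179  -0.06906862 -0.15818177] 0.12920380875202594
scene cold_block 0.76 1502 [ 0.64181806 -0.0842545  -0.10784596] 0.12495838881491345
clock 8.7 tcp [0.5563 0.2882 0.1511] [ 3.106e+00 -1.400e-02  3.000e-03] box [ 0.5624  0.1891 -0.0913] 0.146 tool in box frame [-0.0151  0.0981]
```

>>> jog_arm([
  [0.005,-0.006,-0.025,0,0,-0.045,0.04],
  [0.005,-0.006,-0.03,0,0,-0.045,0.04],
  [0.0,-0.005,-0.03,0,0,0,0.04],
  [0,0,-0.02,0,0,0,0.04],
  [0,0,-0.012,0,0,0,0.04],
  [0,0,0,0,0,0,0.04],
])

```text
clock: 9.4
position: [0.5687, 0.2716, 0.0331]
tcp_rot: [3.11, -0.02, -0.091]
force: [-0.7, -0.8, 0.0]
finger_gap: 0.0401
```

>>> jog_arm([
  [-0.001,-0.012,-0.006,0,0,0.006,0.04],
  [-0.001,-0.01,0,0,0,0,0.04],
  [-0.001,-0.008,0,0,0,0,0.04],
  [-0.001,-0.008,0,0,0,0,0.04],
  [-0.001,-0.012,0,0,0,0,0.04],
  [-0.001,-0.014,0,0,0,0,0.04],
  [-0.001,-0.014,0,0,0,0,0.04],
  [-0.001,-0.014,0,0,0,0,0.04],
  [-0.001,-0.014,0,0,0,0,0.04],
  [-0.001,-0.008,0,0,0,0,0.04],
])

```text
clock: 10.4
position: [0.5613, 0.1498, 0.0323]
tcp_rot: [3.115, -0.028, -0.085]
force: [0.3, 1.4, -2.0]
finger_gap: 0.0398
```

```bash
python3 meas.py top,scene box_center .56 .11;python3 wb.py
```

```text
top box_center 0.76 1211 [ 0.55756412  0.10238895 -0.07993997] 0.0763831544178365
scene box_center 0.91 1115 [ 0.55622395  0.09857111 -0.21719422] 0.11737668161434978
clock 10.6 tcp [0.5616 0.1511 0.0324] [ 3.115 -0.029 -0.085] box [ 0.57    0.096  -0.1474] 0.533 tool in box frame [-0.0164  0.0533]
```

>>> jog_arm([
  [-0.001,-0.01,-0.003,0,0.012,0,0.04],
  [-0.001,-0.012,-0.003,0,0.012,0,0.04],
  [-0.001,-0.012,-0.002,0,0,0,0.04],
  [-0.001,-0.012,0,0,0,0,0.04],
  [-0.001,-0.012,0,0,0,0,0.04],
  [-0.001,-0.012,0,0,0,0,0.04],
  [-0.001,-0.01,0,0,0,0,0.04],
  [0,-0.006,0,0,0,0,0.04],
  [0,0,0,0,0,0,0.04],
])

```text
clock: 11.6
position: [0.5554, 0.0602, 0.0249]
tcp_rot: [3.116, -0.006, -0.083]
force: [0.8, 1.9, 0.9]
finger_gap: 0.0399
```

```bash
python3 meas.py top,scene box_center,tube_rack,cold_block .552 .012
python3 - <<'E'
import cv2,glob
f=sorted(glob.glob('pics/top_*'),key=lambda f:float(f[9:-4]))[-1];im=cv2.imread(f)[120:270,190:390]
g=sorted(glob.glob('pics/scene_*'),key=lambda f:float(f[11:-4]))[-1];im2=cv2.imread(g)[110:290,250:450]
cv2.imwrite('pics/c1.png',cv2.hconcat([cv2.resize(im,(400,300),interpolation=2),cv2.resize(im2,(400,300),interpolation=2)]))
E
```

```text
top box_center 0.98 1071 [ 0.55008045  0.00822147 -0.00249401] 0.1730859010270775
top tube_rack 0.94 1408 [ 0.44310694 -0.06524343 -0.08508848] 0.039861505681818184
top cold_block 0.84 1311 [ 0.64303216 -0.08222377 -0.07601517] 0.04829328756674294
scene box_center 0.89 1149 [ 0.55155775  0.00944265 -0.19792121] 0.12059399477806788
scene tube_rack 0.7 1340 [ 0.44586857 -0.06931899 -0.07134717] 0.07397388059701493
scene cold_block 0.87 1621 [ 0.64426274 -0.08547688 -0.09932618] 0.04939080814312153
```

View pics/c1.png

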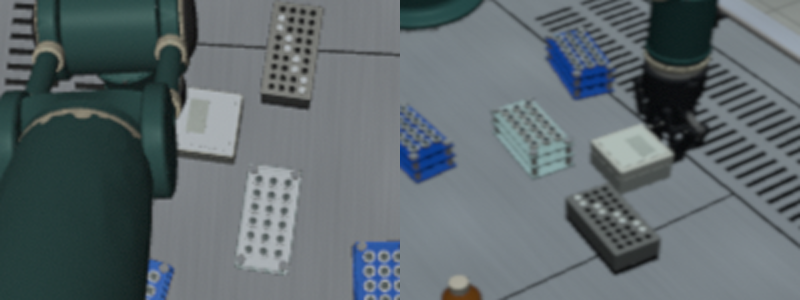

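The crops show the box square in front of the gap, at scene crop (630,155), heading between the clear rack and the block. My estimates put it within about 1.5 mm of the gap line. I'll enter slowly and watch the force.

>>> jog_arm([
  [-0.0007,-0.006,0,0,0,0,0.04],
  [-0.0007,-0.007,0,0,0,0,0.04],
  [-0.0007,-0.007,0,0,0,0,0.04],
  [-0.0007,-0.007,0,0,0,0,0.04],
  [-0.0005,-0.006,0,0,0,0,0.04],
  [0,0,0,0,0,0,0.04],
])

```text
clock: 12.6
position: [0.5518, 0.0269, 0.0248]
tcp_rot: [3.117, -0.006, -0.08]
force: [0.8, 0.6, -0.5]
finger_gap: 0.0398
```

Run:
```python
from h import *
s=arm.read_state();print(s['clock'],s['position'],s['tcp_rot'],s['force'])
im=arm.capture('scene');M=model('scene');im=cv2.resize(im[:,:,::-1],None,fx=6,fy=6,interpolation=cv2.INTER_CUBIC)
p=np.array(s['position'][:2])-.048*np.array([.083,.9966])
for q,d,col in [((*p,-.083),(.076,.076,.052),(0,0,255)),((.4443,-.0672,-.083),(.116,.06,.058),(0,200,0)),((.6434,-.0836,-.083),(.116,.06,.048),(0,200,0))]:
    u=(proj(M,cub(q,*d))+.5)*6
    for i,j in [(1,3),(3,7),(7,5),(5,1),(0,2),(2,6),(6,4),(4,0)]: cv2.line(im,*[tuple(map(int,u[k])) for k in (i,j)],col,1)
c=((proj(M,[[*p,.05]])[0]+.5)*6).astype(int);print(p)
cv2.imwrite('pics/c2.png',im[c[1]-230:c[1]+330,c[0]-400:c[0]+400])
```

```text
12.6 [0.55181547 0.02686921 0.02477415] [ 3.11652307 -0.00553022 -0.08027148] [ 0.82449661  0.64908935 -0.50431863]
[ 0.54783147 -0.02096759]
```

View pics/c2.png

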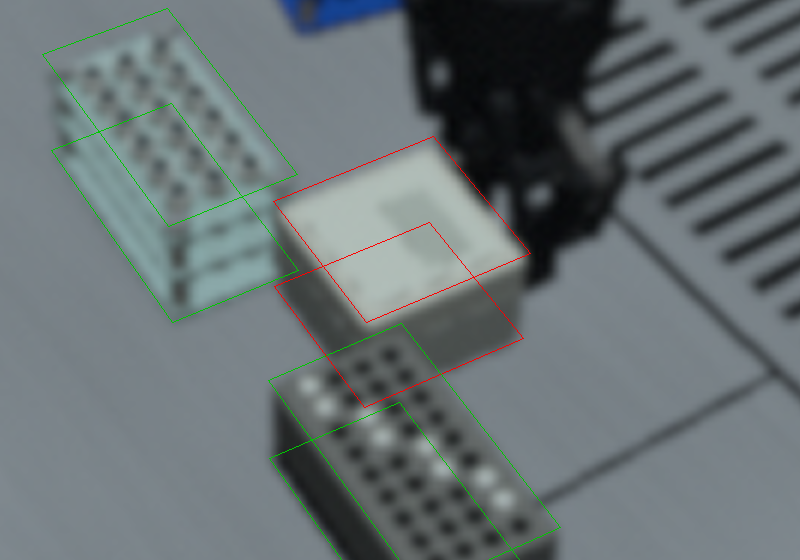

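```bash
cat > tf.py <<'E'
from h import *
s=arm.read_state();p=np.array(s['position'][:2])-.048*np.array([.083,.9966])
im=arm.capture('scene');M=model('scene');g=cv2.cvtColor(im,cv2.COLOR_RGB2GRAY)
c=proj(M,[[*p,.052]])[0].astype(int);x0,y0=c-40;S=8
b=cv2.resize(g[y0:y0+80,x0:x0+80],None,fx=S,fy=S,interpolation=cv2.INTER_CUBIC)
i=40*S;print('lvl',g[c[1]-3:c[1]+4,c[0]-3:c[0]+4].tolist()[3])
for th in (145,152,160):
    m=(b>th).astype(np.uint8);m=cv2.morphologyEx(m,cv2.MORPH_OPEN,np.ones((15,15)))
    n,l,st,ce=cv2.connectedComponentsWithStats(m);k=l[i,i] or 1+np.argmax(st[1:,4])
    ct=max(cv2.findContours((l==k).astype(np.uint8),0,1)[0],key=cv2.contourArea)[:,0,:]
    P=ray(M,(ct+.5)/S-.5+[x0,y0],.052)[:,:2]*1000
    print(th,cv2.minAreaRect(P.astype(np.float32)))
print('tool-derived box',p)
E
python3 tf.py
```

```text
lvl [183, 179, 173, 166, 161, 160, 162]
145 ((550.2192993164062, -22.952396392822266), (74.1722640991211, 75.4880599975586), 85.49903106689453)
152 ((550.464599609375, -23.153900146484375), (72.87055969238281, 73.62353515625), 85.58325958251953)
160 ((550.534423828125, -23.25157928466797), (71.01890563964844, 71.603515625), 85.59747314453125)
tool-derived box [ 0.54783822 -0.02077375]
```

The top-face fit puts the box at (0.5503, -0.0230), yaw -0.078, with its leading face about 15 mm inside. It sits 1–2 mm towards the block out of roughly 3.8 mm clearance a side, so I'll trim slightly towards -x.

>>> jog_arm([
  [-0.0009,-0.007,0,0,0,0,0.04],
  [-0.0009,-0.007,0,0,0,0,0.04],
  [-0.0009,-0.007,0,0,0,0,0.04],
  [-0.0009,-0.007,0,0,0,0,0.04],
  [-0.0009,-0.007,0,0,0,0,0.04],
  [-0.0006,-0.005,0,0,0,0,0.04],
  [0,0,0,0,0,0,0.04],
])

```text
clock: 13.4
position: [0.5462, -0.0158, 0.0248]
tcp_rot: [3.117, -0.005, -0.08]
force: [0.4, 1.4, -0.1]
finger_gap: 0.0395
```

```bash
python3 tf.py
```

```text
lvl [184, 182, 173, 164, 161, 162, 162]
145 ((537.4843139648438, -65.08827209472656), (74.00724029541016, 89.95533752441406), 85.40254974365234)
152 ((544.0912475585938, -65.79042053222656), (72.57862091064453, 75.47320556640625), 85.3740463256836)
160 ((544.9705810546875, -65.95439910888672), (71.09680938720703, 72.03208923339844), 85.5447998046875)
tool-derived box [ 0.54225516 -0.0636606 ]
```

>>> jog_arm([
  [-0.0005,-0.007,0,0,0,0,0.036],
  [-0.0005,-0.007,0,0,0,0,0.036],
  [-0.0005,-0.007,0,0,0,0,0.036],
  [-0.0005,-0.007,0,0,0,0,0.036],
  [-0.0005,-0.007,0,0,0,0,0.036],
  [-0.0005,-0.007,0,0,0,0,0.036],
  [-0.0005,-0.005,0,0,0,0,0.036],
  [0,0,0,0,0,0,0.036],
])

```text
clock: 14.25
position: [0.5424, -0.0666, 0.0248]
tcp_rot: [3.117, -0.005, -0.079]
force: [-0.3, 0.7, -0.4]
finger_gap: 0.0362
```

```bash
python3 tf.py
```

```text
lvl [184, 180, 174, 166, 162, 163, 163]
145 ((533.5492553710938, -114.06495666503906), (77.50199890136719, 90.12855529785156), 85.54006958007812)
152 ((539.338134765625, -116.54960632324219), (72.37813568115234, 76.99794006347656), 85.34477996826172)
160 ((540.21875, -116.57722473144531), (71.06251525878906, 73.6153335571289), 85.450439453125)
tool-derived box [ 0.53838406 -0.11442433]
```

>>> jog_arm([
  [-0.0006,-0.008,0,0,0,0,0.036],
  [-0.0006,-0.008,0,0,0,0,0.036],
  [-0.0006,-0.008,0,0,0,0,0.036],
  [-0.0006,-0.008,0,0,0,0,0.036],
  [-0.0006,-0.008,0,0,0,0,0.036],
  [-0.0006,-0.008,0,0,0,0,0.036],
  [-0.0004,-0.006,0,0,0,0,0.036],
  [-0.0002,-0.003,0,0,0,0,0.036],
  [0,0,0,0,0,0,0.036],
])

```text
clock: 15.2
position: [0.5375, -0.1284, 0.0248]
tcp_rot: [3.118, -0.005, -0.08]
force: [-0.2, 2.1, -0.0]
finger_gap: 0.036
```

```bash
python3 tf.py
```

```text
lvl [185, 178, 172, 165, 161, 162, 163]
145 ((535.9000854492188, -178.55950927734375), (73.4757308959961, 75.5098648071289), 85.5665283203125)
152 ((536.1416015625, -178.41021728515625), (72.25635528564453, 73.8031234741211), 85.41310119628906)
160 ((536.2167358398438, -178.33226013183594), (71.04768371582031, 72.11308288574219), 85.34808349609375)
tool-derived box [ 0.53356384 -0.17621562]
```

The box is at (0.536, -0.178), its trailing face about 35 mm behind the pair. I'll back off a little, lift clear and check.

>>> jog_arm([
  [0.0004,0.004,0,0,0,0,0.036],
  [0.0004,0.004,0,0,0,0,0.036],
  [0,0,0.01,0,0,0,0.036],
  [0,0,0.03,0,0,0,0.036],
  [0,0,0.04,0,0,0,0.036],
  [0,0,0.04,0,0,0,0.036],
  [0,0,0.04,0,0,0,0.036],
  [0,0.03,0.03,0,0,0,0.036],
  [0,0.04,0.02,0,0,0,0.036],
  [0,0.04,0.0,0,0,0,0.036],
])

```text
clock: 16.25
position: [0.5352, -0.0081, 0.2475]
tcp_rot: [3.116, -0.006, -0.082]
force: [-0.6, -0.7, -1.1]
finger_gap: 0.0359
```

>>> jog_arm([
  [0,0.045,0,0,0,0,0.036],
  [0,0.045,0,0,0,0,0.036],
  [0,0.045,0,0,0,0,0.036],
  [0,0.045,0,0,0,0,0.036],
  [0,0.045,0,0,0,0,0.036],
  [0,0,0,0,0,0,0.036],
  [0,0,0,0,0,0,0.036],
])

```text
clock: 16.95
position: [0.5338, 0.2321, 0.2576]
tcp_rot: [3.119, -0.02, -0.073]
force: [0.3, -0.5, -0.3]
finger_gap: 0.0358
```

```bash
python3 meas.py top,scene box_center,tube_rack,cold_block .536 -.178
python3 - <<'E'
from h import *
import glob
s=arm.read_state();print(s['clock'],s['position'],s['force'])
for c in('top','scene'):
  for n in ['bottle_center','plate_center','timer_center']:
    print(c,n,[(np.round(d['point'],3).tolist(),round(d['p'],2)) for d in arm.search_frame(n,c)][:1])
f=sorted(glob.glob('pics/top_*'),key=lambda f:float(f[9:-4]))[-1];im=cv2.imread(f)[90:310,280:500]
g=sorted(glob.glob('pics/scene_*'),key=lambda f:float(f[11:-4]))[-1];im2=cv2.imread(g)[110:310,180:400]
cv2.imwrite('pics/c3.png',cv2.hconcat([cv2.resize(im,(400,400),interpolation=2),cv2.resize(im2,(400,400),interpolation=2)]))
E
```

```text
top box_center 0.58 1218 [ 0.53298093 -0.17608221 -0.07669244] 0.04818349753694581
top tube_rack 0.57 1403 [ 0.44282443 -0.06569272 -0.08758345] 0.04499287241625089
top cold_block 0.73 1342 [ 0.64300636 -0.08237285 -0.11270815] 0.05299925484351714
scene box_center 0.88 1315 [ 0.53332116 -0.17813954 -0.0977192 ] 0.06112167300380228
scene tube_rack 0.81 1277 [ 0.44418977 -0.06874054 -0.13109974] 0.10351409553641347
scene cold_block 0.84 1581 [ 0.64301769 -0.08479936 -0.10149863] 0.06886464263124605
17.35 [0.53440238 0.22989666 0.25697462] [-0.13155926  0.1024478  -0.02366487]
top bottle_center []
top plate_center [([0.402, -0.333, 0.016], 0.77)]
top timer_center [([0.536, -0.373, 0.019], 0.8)]
scene bottle_center [([0.669, -0.291, 0.067], 0.59)]
scene plate_center [([0.416, -0.344, 0.018], 0.58)]
scene timer_center [([0.55, -0.38, 0.021], 0.78)]
```

View pics/c3.png

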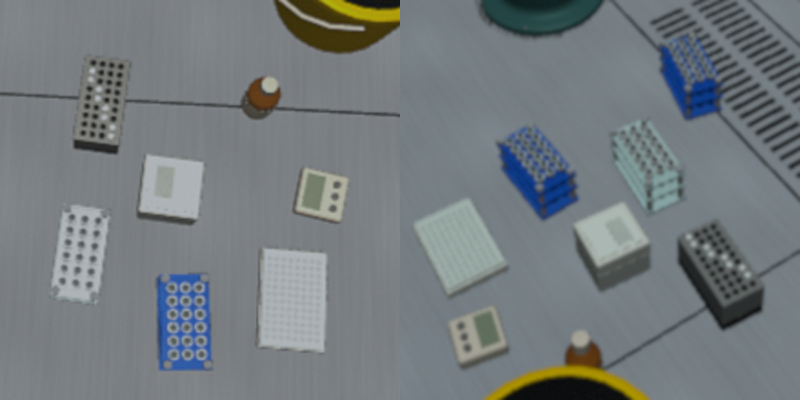

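The box stands upright and clear behind the pair, at top crop (170,188) and scene crop (612,243). The bottle, plate, timer and blue racks haven't moved, so I'm handing in.

```bash
python3 -c "
from station import arm
print(arm.sign_off())"
```

```text
the job is handed in; nothing more can be done
None
```

The box is through the gap and stands upright on the solid deck, and I handed the job in at about 18 s of the 72 s allowed. I first pushed its -x face sideways to line it up and turn it square to the gap. I then pushed its +y face straight through, backed off and lifted clear.

**Final position:** the last fits put the box at about (0.533, -0.177), yaw about -0.08 to -0.10. Its trailing face is roughly 35 mm past the rear faces of the rack and block. It is about 0.13 m short of the timer, the nearest thing ahead of it.

**Contact:** the forces read at the end of each move stayed at or below about 2.5 N. I saw no sign of contact with the rack or block, and both measured where they were at the start. The peak force within a move is not recorded.

**Bystanders:** the plate and timer were found where they had been, within about 3 mm. The bottle was re-found only by the scene camera, about 5 mm from its first reading; the last top image shows it standing, but the network missed it there.

**Disagreements:** the networks' point readings from the top and scene cameras differed by 15–20 mm, so I used silhouette fits instead, which agreed to about 4 mm. Box fits were poor while the gripper hid part of it, so in the gap I used a fit to the box's top face. That fit put the box about 2–3 mm from where the tool position implied.

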